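Lock the blue tile's hold-down with its linch pin

ROBOT

A 7-joint arm with a two-finger parallel gripper is mounted at the origin on a cart in front of the work surface, level with it; the furniture and walls round the work are solid. World frame = base frame: x ahead of the robot, y to its left, z up, the work surface at z = 0. Lengths are in m, angles in rad, forces in N, time in s.
With the tool pointing down it reaches from about 0.425 to 0.975 m from the base axis. Payload 16.7 kg.
Tool frame: the origin (TCP) lies at the very end of the fingers, on their centre line; the grasp point (between the pads) lies 19 mm behind it; x points along the fingers, y is the direction in which the jaws open and shut, and the axes are right-handed (so a half turn about x gives the same grasp; the last joint's range is limited). The gripper opens to 85 mm and grips with 20 to 120 N. Pads are 22 mm wide; open, the fingers measure 114 mm over their backs; the gripper's body (76 mm by 85 mm) begins 54 mm behind the grasp point. The pads swing forward as they close: fully open they stand 13 mm farther back than shut.
Start: joints at [0.975, 0.426, 0.074, 1.606, -0.034, 1.111, -0.067], TCP at [0.292, -0.609, 0.231] pointing down, gripper open.
Joint ranges: [-2.85, 2.85], [-0.5, 2.14], [-1.23, 1.37], [0.21, 2.46], [-1.02, 4.16], [0.16, 2.05], [-2.73, 2.73]. Speed limits (rad/s): [1.89, 1.89, 2.39, 2.39, 3.01, 3.01, 3.01].

INTERFACE

Orientations are given as a unit quaternion [w, x, y, z].
In Python, from station import observe, read_camera, sign_off gives the robot as it stands.
- The arm moves only by the tool send_rows, never from a script. Its argument "series" is a list that holds one entry, the list of rows, each a list of 7 numbers: the turn, a rotation vector about the tool's x, y, z in units of 5 degrees (1.0 is 5 degrees), then the shift along the tool's x, y, z in units of 60 mm (1.0 is 60 mm), then the closure in counts, from 0 (fully open) to 255 (shut). A call has 1 to 20 rows; each row is the pose to reach, as a shift and turn from the pose commanded when the call began, along the tool's axes at that moment; what a row does not reach only later rows make up. A row lasts 1/8 s, in which the tool goes at most 62.5 mm and 10.7 degrees, less where a joint would pass 70% of its speed; a pose out of reach is approached as far as the arm can. A call with a gripper value outside its range is refused whole. The fingers move at their own pace and stop on an object; the grip force is fixed at half the most. Time passes only in rows, so rows that repeat a pose let the fingers close. It gives the time, the measured TCP pose, the force and the opening at its end, in the units of the state.
- observe(): the state, without advancing time (a new reading comes with each control period).
- read_camera(name): name is "scene" or "top" or "wrist"; returns a dict with "pixels" (384x512x3 uint8, red, green, blue), "mtx" (3x3 intrinsics, pixels), "R" (3x3) and "t" (3): a world point X has camera coordinates R X + t; the wrist camera has in their place "hand_eye" (4x4, takes a point from camera to tool coordinates, whose origin is the TCP and whose axes are the tool frame's). Camera axes: x right, y down, z forward; pixel columns grow to the right and rows downward; lengths in m; the calibration is good to about 2 mm. The wrist camera is an equidistant fisheye: a pixel r from the principal point sees the ray r / f radians off the axis. A picture is of the moment at which its call begins: read the wrist's pose just before it. There is no depth.
- sign_off(): hands the job in, once; it reports no verdict.
The state is a dict: "t": time; "q": joint angles; "joint_velocities": joint speeds; "joint_efforts": joint torques, N m; "ee_pos": TCP position; "ee_rot": TCP orientation; "force": force on the tool from outside, world axes, zero at the start; "moment": the same for the moment, N m; "gripper_width": finger opening in m.
Only numpy, scipy, OpenCV 4.12 (cv2) and the standard library are available. Lean on these libraries where they do the work, as an engineer would, in place of code of your own. Each camera call takes 0.05 s, during which the arm holds its last target.

TASK

Two carving clamps stand on the bench, each with a linch pin that is only started in its stud. On the clamp that holds the blue-inked tile, push the pin fully home through the stud, then flip its sprung ring over the stud and press it down until it snaps past the pin's far end and is fully down. Leave the pin and ring of the red tile's clamp alone.

Things in the scene. Friction and masses are not known exactly. Their poses are not given: they have to be found in the camera images.
- blue_clamp: Fixed clamp with the blue 90x118 mm tile on the +y side of an upright aluminium stud (30 mm diameter, top 70 mm above the bench). Origin: on the stud's axis at bench height. Board 12 mm thick, 130 mm along x, y from -45 to 154 mm; steel bar, top 30 mm, over the tile. A brass linch pin lies along x through the stud, axis 55 mm up; it is pushed home toward the clamp's +x. Turned up to 26 degrees.
- blue_knob (a point): Centre of the flat end face of the blue clamp's pin knob (22 mm diameter), to be pushed from the -x side by a fingertip; 55 mm above the bench, at clamp x = -80 mm when the pin joint is 0 and x = -55 mm when home. The ring's pivot lies on the pin's axis 36 mm in front of it (toward +x) and goes with the pin; the pivot's line is level, along clamp y.
- blue_pin (a joint): Travel of the blue clamp's pin along the clamp's +x: 0 = 25 mm short of home, 0.025 m = home (collar against the stud, round nose 11 mm out of the stud's far side). Slides stiffly (about 5 N) and stays where left.
- blue_ring (a joint): Blue clamp's ring, a wire loop 47 mm wide, crossbar 45 mm from its pivot, that straddles the stud. 0 = up, 10 degrees from vertical toward clamp +x; grows as it tips toward +x; level 1.40, fully down 1.59. Stays where left. Pin home: at about 1.25 the crossbar meets the pin's nose; pressing the tab down with 4 to 8 N snaps it past. Pin not home: it stops on the stud's top.
- blue_tab (a point): Middle of the orange thumb tab on the blue clamp's ring crossbar, 63 mm from the pivot (tab 28 mm long, outward from 45 to 73 mm, 24 wide, 5 thick): push it over, then press it down here. With pin home and ring fully down it lies 43 mm from the stud's axis on the +x side, 43 mm above the bench; the pin's nose ends 26 mm from the stud's axis.
- red_tab (a point): The same point on the orange tab of the other clamp, built alike, that holds a red 70x96 mm tile; to be left alone.

How it is judged:
By the outcome, as a careful person would: the job done as asked, in the order asked, and still so for the second after the job is handed in, with the robot touching nothing.
It also fails if it takes over 38 s, if anything falls off the work surface, if the arm or the gripper's body presses on something with over 40 N, if the wrist force passes 120 N, or if a joint passes its speed limit or range.

## Working session

There is one attempt and no reset: what is moved stays moved. The work goes in short steps, Python scripts to look and compute and a tool call to move; the robot and the scene stay as the last step left them, time stands still between calls to the robot, and variables do not carry over. Pictures are saved under pics/ and viewed, and the job is handed in when it is done.

Besides the shell and the picture viewer there is one more tool, called after "Call:" by a JSON object that holds its "method" and its "body", one argument or row to a line. send_rows: Moves the arm, as the interface text tells. Its arguments: {"type":"object","properties":{"series":{"type":"array"}},"required":["series"]}

```bash
mkdir -p pics; ls
python3 - <<'E'
from station import observe, read_camera
import cv2,numpy as np
s=observe();print(s)
for n in ["scene","top","wrist"]:
    c=read_camera(n);cv2.imwrite(f"pics/a_{n}.png",c["pixels"][:,:,::-1])
    np.savez(f"cam_{n}.npz",**{k:np.array(v) for k,v in c.items()})
    print(n,{k:np.round(v,3).tolist() for k,v in c.items() if k!="pixels"})
E
```

```text
pics
{'t': 0.0, 'q': array([ 0.97451231,  0.42675385,  0.07383859,  1.60657892, -0.03409352,
        1.11076317, -0.06708101]), 'joint_velocities': array([ 0.00121995,  0.00022421, -0.00032216, -0.0008239 ,  0.00062555,
        0.00146893, -0.00061388]), 'joint_efforts': array([-1.13091508e-03, -9.49812412e+01,  3.76050532e+00, -4.63516974e+01,
        1.92283635e-02,  9.93299531e-03, -4.92523748e-05]), 'ee_pos': array([ 0.29146196, -0.60840817,  0.23060804]), 'ee_rot': array([-0.15623186, -0.68940627, -0.15707255,  0.68966573]), 'force': array([ 0.85796708, -0.15106359,  0.10362674]), 'moment': array([ 0.02971692,  0.04156241, -0.03915904]), 'gripper_width': 0.085084662801788}
scene {'mtx': [[378.753, 0.0, 260.289], [0.0, 378.753, 194.432], [0.0, 0.0, 1.0]], 'R': [[-0.761, -0.648, 0.021], [-0.469, 0.528, -0.708], [0.448, -0.549, -0.706]], 't': [0.339, 0.335, 0.667]}
top {'mtx': [[398.479, 0.0, 259.643], [0.0, 398.479, 187.587], [0.0, 0.0, 1.0]], 'R': [[-0.077, -0.997, 0.002], [-0.973, 0.075, -0.22], [0.22, -0.019, -0.975]], 't': [-0.039, 0.534, 1.002]}
wrist {'mtx': [[297.319, 0.0, 252.002], [0.0, 297.319, 190.205], [0.0, 0.0, 1.0]], 'hand_eye': [[0.001, -0.314, 0.949, -0.143], [1.0, 0.0, -0.001, -0.001], [-0.0, 0.949, 0.314, -0.079], [0.0, 0.0, 0.0, 1.0]]}
```

View pics/a_scene.png

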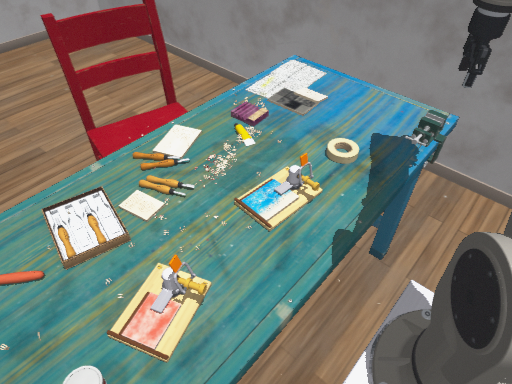

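View pics/a_top.png

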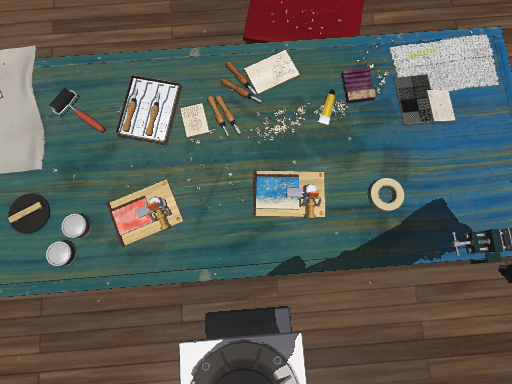

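View pics/a_wrist.png

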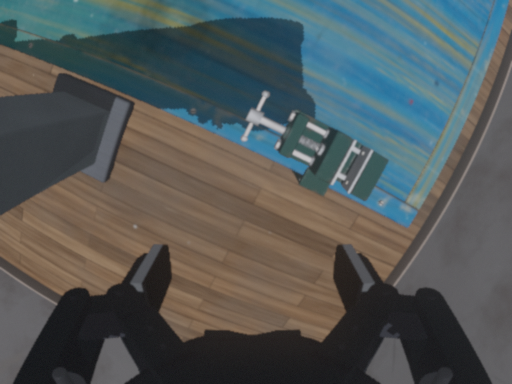

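Run:
```python
import cv2,numpy as np
a=cv2.imread("pics/a_top.png")[155:235,240:340];b=cv2.imread("pics/a_scene.png")[140:240,225:335]
cv2.imwrite("pics/b_top.png",cv2.resize(a,None,fx=7,fy=7,interpolation=cv2.INTER_CUBIC))
cv2.imwrite("pics/b_scene.png",cv2.resize(b,None,fx=6,fy=6,interpolation=cv2.INTER_CUBIC)[:600])
```

```text
(no output)
```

View pics/b_top.png

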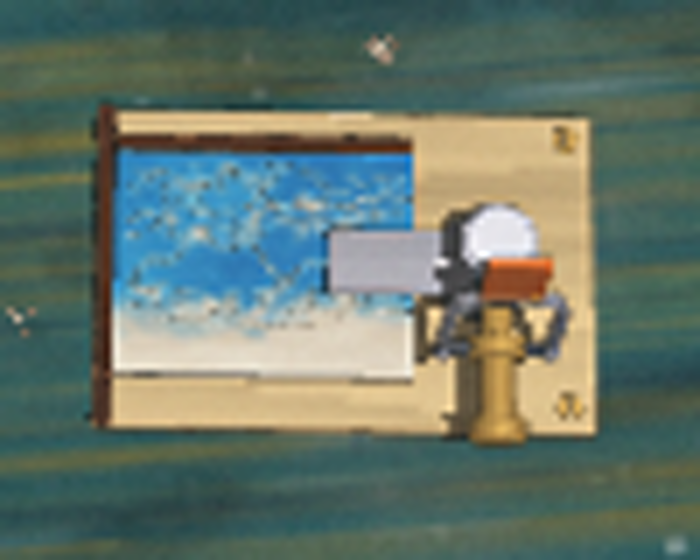

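View pics/b_scene.png

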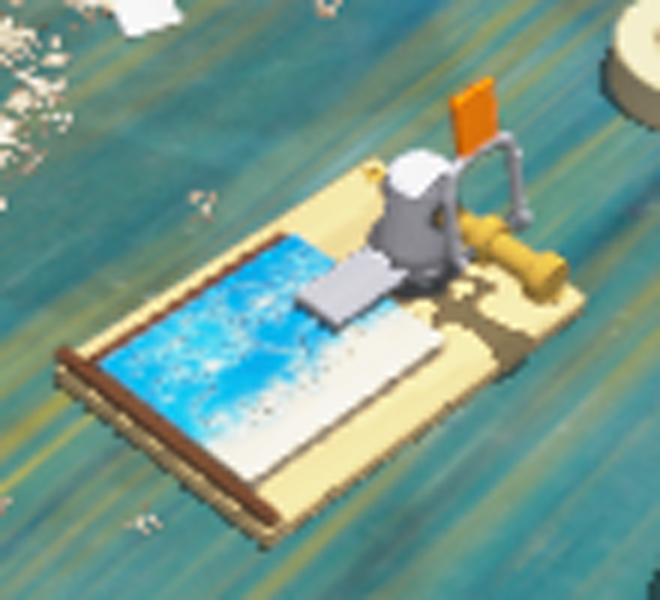

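```bash
cat > h.py <<'E'
import numpy as np,cv2
from scipy.optimize import least_squares
def cam(n):
    d=np.load(f"cam_{n}.npz");return d["mtx"],d["R"],d["t"]
def proj(n,X):
    K,R,t=cam(n);c=R@np.array(X)+t;p=K@c;return p[:2]/p[2]
def back(n,uv,z):
    K,R,t=cam(n);d=R.T@np.linalg.inv(K)@np.array([uv[0],uv[1],1.]);o=-R.T@t;return o+d*(z-o[2])/d[2]
def cl(p,X):
    c,s=np.cos(p[2]),np.sin(p[2]);return np.array([p[0]+c*X[0]-s*X[1],p[1]+s*X[0]+c*X[1],X[2]])
E
python3 - <<'E'
from h import *
T=lambda u,v:(u/7+240-.43,v/7+155-.43)
S=lambda u,v:(u/6+225-.42,v/6+140-.42)
o=[("top",T(590,118),(.065,-.045,.012)),("top",T(598,436),(-.065,-.045,.012)),("top",T(501,240),(0,0,.07)),
("top",T(97,428),(-.065,.154,.012)),("top",T(99,106),(.065,.154,.012)),
("scene",S(420,174),(0,0,.07)),("scene",S(585,295),(-.065,-.045,.012)),("scene",S(376,156),(.065,-.045,.012))]
for n,uv,X in o: print(n,np.round(back(n,uv,X[2]),4))
for cs in ("top","scene",""):
    oo=[x for x in o if cs in x[0]]
    f=lambda p:np.concatenate([proj(n,cl(p,X))-uv for n,uv,X in oo])
    r=least_squares(f,[.6,-.1,0]);print(cs,r.x,np.round(r.fun,1))
print("knob top",back("top",T(498,425),.055+.0),"scene",back("scene",S(550,277),.055))
p=r.x
for n,T0,k in(("top",(240,155),7),("scene",(225,140),6)):
  for nm,X in (("knob0",(-.08,0,.055)),("tab0",(-.044+.063*np.sin(.1745),0,.055+.063*np.cos(.1745)))):
    print(n,nm,(proj(n,cl(p,X))+.43-T0)*k, cl(p,X))
E
```

```text
top [ 0.5724 -0.2649  0.012 ]
top [ 0.444  -0.2535  0.012 ]
top [ 0.5129 -0.2152  0.07  ]
top [ 0.4622 -0.0581  0.012 ]
top [ 0.5925 -0.0686  0.012 ]
scene [ 0.5121 -0.2111  0.07  ]
scene [ 0.4459 -0.2515  0.012 ]
scene [ 0.5715 -0.2646  0.012 ]
top [ 0.51275663 -0.21549296 -0.09307558] [ 0.5 -0.4  0.3  0.   0.1  0.  -0.7  0.  -0.1  0.2]
scene [ 0.51326021 -0.21264786 -0.10989217] [-0.  -0.5  0.4  0.6 -0.4 -0.2]
 [ 0.51296372 -0.21470177 -0.09399274] [ 0.2 -0.4 -0.1 -0.  -0.2 -0.  -1.  -0.1 -0.4  0.1  0.6 -0.8  1.  -0.
 -0.3 -0.5]
knob top [ 0.44515034 -0.20879099  0.055     ] scene [ 0.44224905 -0.20962612  0.055     ]
top knob0 [497.08805391 456.45248134] [ 0.43331684 -0.20719342  0.055     ]
top tab0 [517.57528095 301.48888948] [ 0.48004745 -0.21159874  0.11704325]
scene knob0 [564.66272799 290.04864183] [ 0.43331684 -0.20719342  0.055     ]
scene tab0 [494.40620679 119.91842665] [ 0.48004745 -0.21159874  0.11704325]
```

```bash
cat >> h.py <<'E'
from scipy.spatial.transform import Rotation as Ro
P=np.array([.5130,-.2145,-.0950])
def tool(s): 
    q=s["ee_rot"];return Ro.from_quat([q[1],q[2],q[3],q[0]])
def goal(tilt=0,flip=1):
    # tool x down (tilted so fingertips lean to clamp +x by tilt), z along clamp +x
    z=np.array([1,0,0.]);x=np.array([0,0,-1.]);y=np.cross(z,x)
    M=Ro.from_matrix(np.array([x,y,z]).T)
    return Ro.from_euler('z',P[2])*Ro.from_euler('y',-tilt)*M
def row(s,X,G=None):
    "X in clamp coords; returns row numbers"
    R0=tool(s);G=R0 if G is None else G
    return np.round(np.r_[(R0.inv()*G).as_rotvec()/np.deg2rad(5),R0.inv().apply(cl(P,X)-s["ee_pos"])/.06],3)
def clp(w):
    c,s=np.cos(P[2]),np.sin(P[2]);d=np.array(w)-[P[0],P[1],0];return np.round([c*d[0]+s*d[1],-s*d[0]+c*d[1],d[2]],4)
E
python3 - <<'E'
from h import *
from station import observe
s=observe();print(np.round(tool(s).as_matrix(),3))
G=goal();print(G.as_matrix().round(3))
for X in [(-.12,0,.2),(-.12,0,.05)]: print(row(s,X,G))
E
```

```text
[[-0.001  0.432 -0.902]
 [ 0.001 -0.902 -0.432]
 [-1.    -0.001  0.   ]]
[[ 0.     0.095  0.995]
 [ 0.     0.995 -0.095]
 [-1.     0.     0.   ]]
[-2.9792e+01 -1.5000e-02  5.0000e-03  5.1800e-01 -5.3570e+00 -4.4530e+00]
[-2.9792e+01 -1.5000e-02  5.0000e-03  3.0180e+00 -5.3550e+00 -4.4530e+00]
```

Call:
{"method": "send_rows", "body": {
  "series": [
    [[-10,0,0,0.2,-1.8,-1.5,255],[-20,0,0,0.4,-3.6,-3.0,255],[-29.8,0,0,0.52,-5.36,-4.45,255],[-29.8,0,0,0.52,-5.36,-4.45,255],[-29.8,0,0,0.52,-5.36,-4.45,255],[-29.8,0,0,0.52,-5.36,-4.45,255],[-29.8,0,0,0.52,-5.36,-4.45,255],[-29.8,0,0,0.52,-5.36,-4.45,255],[-29.8,0,0,0.52,-5.36,-4.45,255],[-29.8,0,0,0.52,-5.36,-4.45,255],[-29.8,0,0,0.52,-5.36,-4.45,255],[-29.8,0,0,0.52,-5.36,-4.45,255],[-29.8,0,0,0.52,-5.36,-4.45,255],[-29.8,0,0,0.52,-5.36,-4.45,255],[-29.8,0,0,0.52,-5.36,-4.45,255],[-29.8,0,0,0.52,-5.36,-4.45,255],[-29.8,0,0,0.52,-5.36,-4.45,255]]
  ]
}}

```text
t: 2.28
ee_pos: [0.3935, -0.2033, 0.2001]
ee_rot: [0.706, 0.034, 0.706, -0.034]
force: [-0.3, 0.8, 1.0]
gripper_width: 0.0002
```

```bash
cat > look.py <<'E'
import sys
from h import *
from station import observe,read_camera
def look(tag,cams,crop=True):
    s=observe();print("t",s["t"],"clamp",clp(s["ee_pos"]),"F",s["force"].round(1),"w",s["gripper_width"].round(4),"axes",tool(s).as_matrix().round(3).tolist(),"q",s["q"].round(2))
    for n in cams:
        im=read_camera(n)["pixels"][:,:,::-1]
        if crop and n!="wrist":
            a,b,c,d=(150,230,245,345) if n=="top" else (130,220,240,345)
            im=cv2.resize(im[a:b,c:d],None,fx=6,fy=6,interpolation=cv2.INTER_CUBIC)
        cv2.imwrite(f"pics/{tag}_{n}.png",im)
    return s
E
python3 - <<'E'
from look import *
s=look("c",["wrist"])
G=goal()
for X in [(-.12,0,.16),(-.12,0,.047),(-.1,0,.047)]: print(row(s,X,G))
E
```

```text
Traceback (most recent call last):
  File "look.py", line 5, in look
    s=observe();print("t",s["t"],"clamp",clp(s["ee_pos"]),"F",s["force"].round(1),"w",s["gripper_width"].round(4),"axes",tool(s).as_matrix().round(3).tolist(),"q",s["q"].round(2))
                                                                                      ^^^^^^^^^^^^^^^^^^^^^^^^
AttributeError: 'float' object has no attribute 'round'
```

```bash
sed -i 's/s\["gripper_width"\].round(4)/round(float(s["gripper_width"]),4)/' look.py
python3 - <<'E'
from look import *
s=look("c",["wrist"])
G=goal()
for X in [(-.12,0,.16),(-.12,0,.047),(-.1,0,.047)]: print(row(s,X,G))
E
```

```text
t 2.275 clamp [-1.200e-01 -2.000e-04  2.001e-01] F [-0.3  0.8  1. ] w 0.0002 axes [[0.0, 0.096, 0.995], [0.0, 0.995, -0.096], [-1.0, 0.0, 0.0]] q [ 0.75  0.11 -0.44  2.11  0.06  0.93  1.75]
[-0.018  0.    -0.001  0.669  0.003  0.001]
[-1.800e-02  0.000e+00 -1.000e-03  2.552e+00  3.000e-03  1.000e-03]
[-1.800e-02  0.000e+00 -1.000e-03  2.552e+00  4.000e-03  3.340e-01]
```

View pics/c_wrist.png

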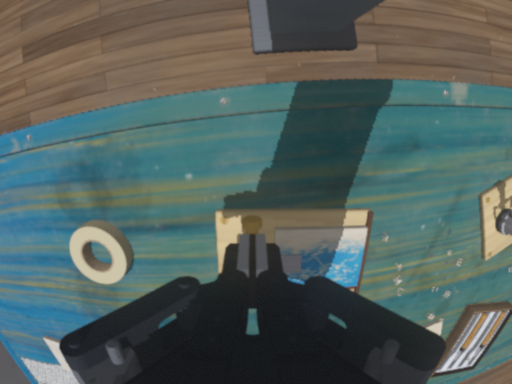

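```bash
cat >> h.py <<'E'
def wback(s,uv,z):
    d=np.load("cam_wrist.npz");K=d["mtx"];H=d["hand_eye"]
    v=np.array([(uv[0]-K[0,2])/K[0,0],(uv[1]-K[1,2])/K[1,1]]);r=np.hypot(*v)
    ray=np.r_[v/max(r,1e-9)*np.sin(r),np.cos(r)];R=tool(s)
    dd=R.apply(H[:3,:3]@ray);o=R.apply(H[:3,3])+s["ee_pos"];return o+dd*(z-o[2])/dd[2]
E
python3 - <<'E'
from h import *
from station import observe
s=observe()
im=cv2.imread("pics/c_wrist.png")[180:300,190:390]
cv2.imwrite("pics/c2.png",cv2.resize(im,None,fx=4,fy=4,interpolation=cv2.INTER_CUBIC))
for uv,z in [((252,215),.055),((217,212),.012),((371,210),.012)]: print(clp(wback(s,uv,z)))
E
```

```text
[-0.0767 -0.0013  0.055 ]
[-0.0622 -0.0436  0.012 ]
[-0.0633  0.1497  0.012 ]
```

View pics/c2.png

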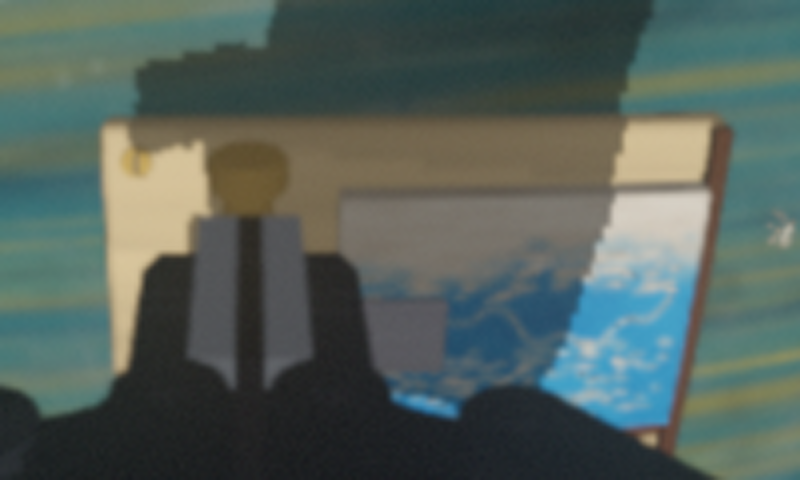

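Call:
{"method": "send_rows", "body": {
  "series": [
    [[0,0,0,0.9,0,0,255],[0,0,0,1.8,0,0,255],[0,0,0,2.5,0,0,255],[0,0,0,2.5,0,0,255],[0,0,0,2.5,0,0.3,255],[0,0,0,2.5,0,0.5,255],[0,0,0,2.5,0,0.5,255]]
  ]
}}

```text
t: 3.2
ee_pos: [0.4253, -0.2064, 0.0513]
ee_rot: [0.707, 0.033, 0.705, -0.033]
force: [-0.1, 0.3, -1.0]
gripper_width: -0.0001
```

Run:
```python
from look import *
s=look("d",["scene","top"])
```

```text
t 3.2 clamp [-0.0881 -0.0003  0.0513] F [-0.1  0.3 -1. ] w -0.0001 axes [[0.003, 0.094, 0.996], [-0.001, 0.996, -0.094], [-1.0, -0.001, 0.003]] q [ 0.65  0.39 -0.39  2.18  0.25  0.62  1.56]
```

View pics/d_scene.png

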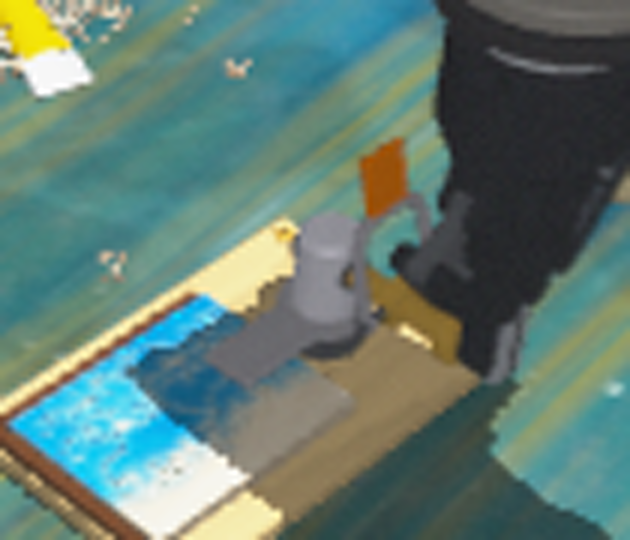

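Call:
{"method": "send_rows", "body": {
  "series": [
    [[0,0,0,0,0,0.05,255],[0,0,0,0,0,0.1,255],[0,0,0,0,0,0.15,255],[0,0,0,0,0,0.2,255],[0,0,0,0,0,0.25,255],[0,0,0,0,0,0.3,255]]
  ]
}}

```text
t: 4.05
ee_pos: [0.4406, -0.2079, 0.0499]
ee_rot: [0.706, 0.033, 0.707, -0.033]
force: [-5.8, 0.7, 4.0]
gripper_width: -0.0002
```

Run:
```python
from look import *
s=look("e",["scene","top"])
```

```text
t 4.05 clamp [-0.0727 -0.0003  0.0499] F [-5.8  0.7  4. ] w -0.0002 axes [[-0.002, 0.094, 0.996], [0.0, 0.996, -0.094], [-1.0, 0.0, -0.002]] q [ 0.64  0.41 -0.39  2.15  0.26  0.63  1.55]
```

View pics/e_scene.png

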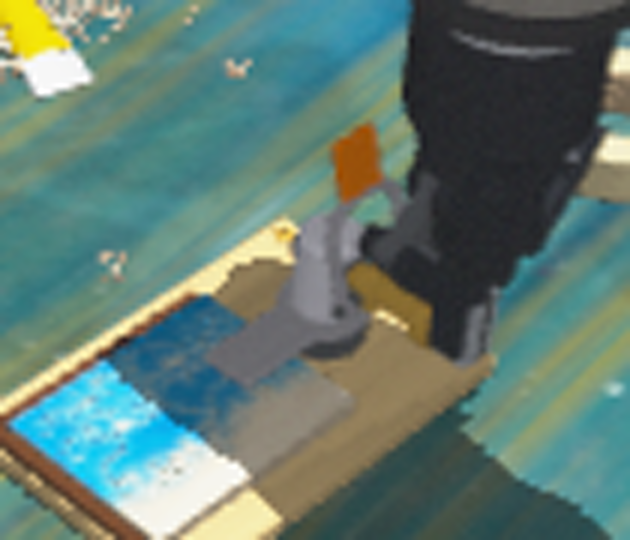

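Call:
{"method": "send_rows", "body": {
  "series": [
    [[0,0,0,0,0,0.04,255],[0,0,0,0,0,0.08,255],[0,0,0,0,0,0.12,255],[0,0,0,0,0,0.16,255]]
  ]
}}

```text
t: 4.65
ee_pos: [0.448, -0.2086, 0.0495]
ee_rot: [0.704, 0.034, 0.708, -0.033]
force: [-23.6, 1.7, 17.5]
gripper_width: 0.0002
```

Run:
```python
from look import *
s=look("f",["scene","top"])
```

```text
t 4.65 clamp [-0.0653 -0.0003  0.0495] F [-23.6   1.7  17.5] w 0.0002 axes [[-0.005, 0.095, 0.995], [0.001, 0.995, -0.095], [-1.0, 0.0, -0.006]] q [ 0.63  0.42 -0.38  2.13  0.26  0.64  1.54]
```

View pics/f_scene.png

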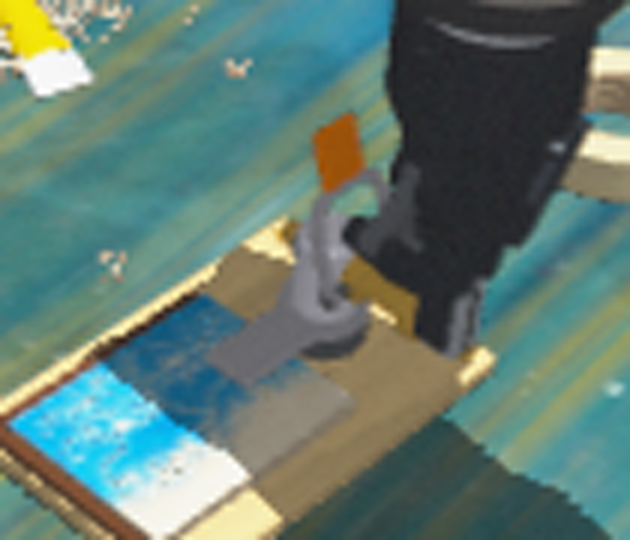

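Call:
{"method": "send_rows", "body": {
  "series": [
    [[0,0,0,0,0,0.01,255],[0,0,0,0,0,0.01,255]]
  ]
}}

```text
t: 5.0
ee_pos: [0.448, -0.2086, 0.0494]
ee_rot: [0.704, 0.034, 0.709, -0.033]
force: [-19.8, 1.4, 13.2]
gripper_width: -0.0
```

Run:
```python
from look import *
s=look("g",["top"])
```

```text
t 5.0 clamp [-0.0653 -0.0003  0.0494] F [-19.8   1.4  13.2] w -0.0 axes [[-0.006, 0.095, 0.995], [0.001, 0.995, -0.095], [-1.0, 0.0, -0.006]] q [ 0.63  0.42 -0.38  2.13  0.26  0.65  1.54]
```

View pics/g_top.png

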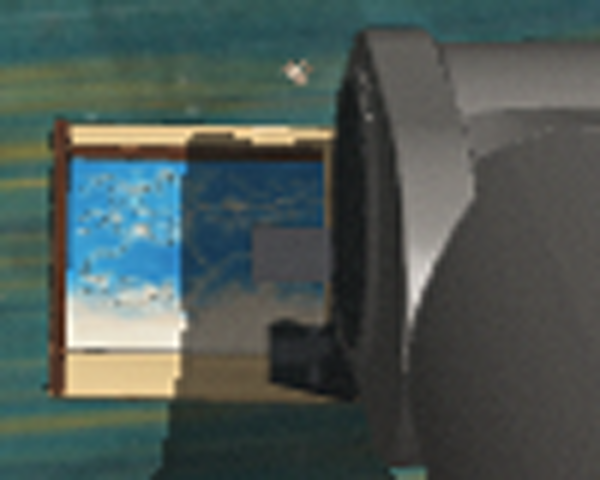

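Call:
{"method": "send_rows", "body": {
  "series": [
    [[0,0,0,0,0,-0.25,255],[0,0,0,0,0,-0.5,255],[0,0,0,-0.5,0,-0.5,255],[0,0,0,-1.0,0,-0.5,255],[0,0,0,-1.1,0,-0.5,255],[0,0,0,-1.1,0,-0.5,255]]
  ]
}}

```text
t: 5.8
ee_pos: [0.4214, -0.2062, 0.1162]
ee_rot: [0.707, 0.033, 0.706, -0.034]
force: [-0.3, -0.8, -0.1]
gripper_width: 0.0004
```

Run:
```python
from look import *
s=look("h",["scene","wrist"])
G=goal()
for a in (10,25,40,55,70,78):
    a=np.deg2rad(a);r=.061
    X=(-.019+r*np.sin(a)-.0025*np.cos(a)-.011,0,.055+r*np.cos(a)+.0025*np.sin(a))
    print(np.round(X,4),row(s,X,G))
```

```text
t 5.8 clamp [-0.092  -0.0004  0.1162] F [-0.3 -0.8 -0.1] w 0.0004 axes [[0.001, 0.095, 0.996], [-0.001, 0.996, -0.095], [-1.0, -0.0, 0.001]] q [ 0.7   0.27 -0.43  2.14  0.17  0.76  1.64]
[-0.0219  0.      0.1155] [0.004 0.009 0.005 0.013 0.006 1.169]
[-0.0065  0.      0.1113] [0.004 0.009 0.005 0.082 0.006 1.425]
[0.0073 0.     0.1033] [0.004 0.009 0.005 0.216 0.006 1.655]
[0.0185 0.     0.092 ] [0.004 0.009 0.005 0.404 0.006 1.842]
[0.0265 0.     0.0782] [0.004 0.009 0.005 0.635 0.006 1.974]
[0.0291 0.     0.0701] [0.004 0.009 0.005 0.77  0.006 2.019]
```

View pics/h_scene.png

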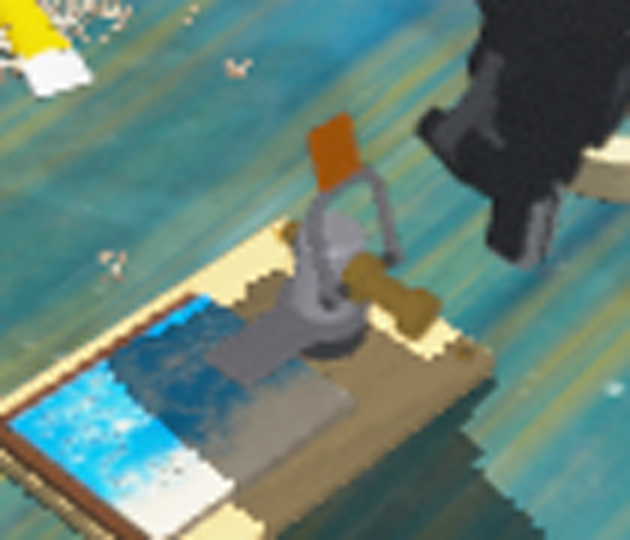

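View pics/h_wrist.png

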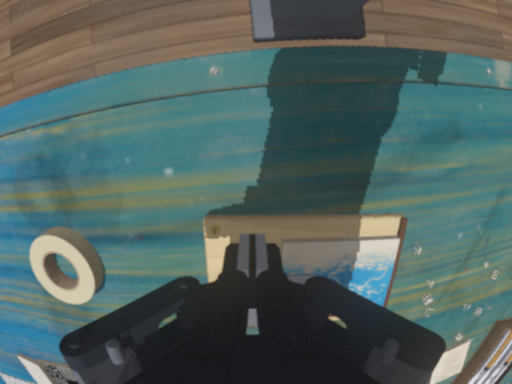

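Run:
```python
from h import *
f=lambda X:np.round((proj("scene",cl(P,X))+.42-[240,130])*6)
print("knob home",f((-.055,0,.055)),"0:",f((-.08,0,.055)))
for a in(0,10,20,30):
    a=np.deg2rad(a);print(a,f((-.019+.063*np.sin(a),0,.055+.063*np.cos(a))),"bar",f((-.019+.045*np.sin(a),0,.055+.045*np.cos(a))))
```

```text
knob home [428. 320.] 0: [474. 350.]
0.0 [378. 162.] bar [374. 196.]
0.17453292519943295 [358. 151.] bar [359. 188.]
0.3490658503988659 [338. 145.] bar [345. 183.]
0.5235987755982988 [319. 142.] bar [332. 182.]
```

Call:
{"method": "send_rows", "body": {
  "series": [
    [[0,0,0,0.01,0,0.5,255],[0,0,0,0.03,0,1.0,255],[0,0,0,0.04,0,1.2,255],[0,0,0,0.07,0,1.35,255],[0,0,0,0.1,0,1.45,255],[0,0,0,0.15,0,1.55,255],[0,0,0,0.22,0,1.66,255],[0,0,0,0.22,0,1.66,255]]
  ]
}}

```text
t: 6.9
ee_pos: [0.5209, -0.2153, 0.1026]
ee_rot: [0.706, 0.033, 0.706, -0.033]
force: [0.1, 1.4, 0.2]
gripper_width: 0.0001
```

Run:
```python
from look import *
s=look("i",["scene"])
G=goal()
for a in (40,48,55,63,70,78):
    a=np.deg2rad(a);r=.061
    X=(-.019+r*np.sin(a)-.0025*np.cos(a)-.011,0,.055+r*np.cos(a)+.0025*np.sin(a))
    print(np.round(X,4),row(s,X,G))
```

```text
t 6.9 clamp [ 0.0079 -0.      0.1026] F [0.1 1.4 0.2] w 0.0001 axes [[-0.0, 0.094, 0.996], [0.0, 0.996, -0.094], [-1.0, 0.0, -0.0]] q [ 0.61  0.43 -0.41  1.95  0.23  0.81  1.55]
[0.0073 0.     0.1033] [ 0.01  -0.003 -0.003 -0.013  0.001 -0.011]
[0.0137 0.     0.0977] [ 0.01  -0.003 -0.003  0.081  0.     0.096]
[0.0185 0.     0.092 ] [ 0.01  -0.003 -0.003  0.175  0.     0.177]
[0.0232 0.     0.0849] [ 0.01  -0.003 -0.003  0.294  0.     0.255]
[0.0265 0.     0.0782] [ 0.01  -0.003 -0.003  0.406  0.     0.309]
[0.0291 0.     0.0701] [ 0.01  -0.003 -0.003  0.54   0.     0.354]
```

View pics/i_scene.png

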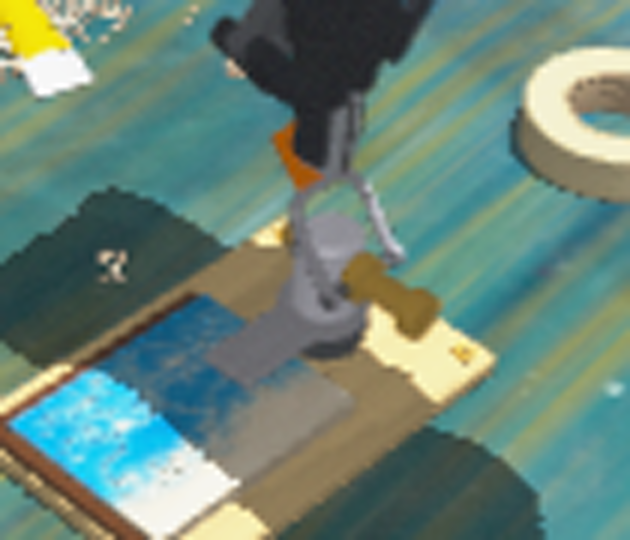

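Call:
{"method": "send_rows", "body": {
  "series": [
    [[0,0,0,0.04,0,0.05,255],[0,0,0,0.08,0,0.1,255],[0,0,0,0.13,0,0.14,255],[0,0,0,0.18,0,0.18,255],[0,0,0,0.24,0,0.22,255],[0,0,0,0.3,0,0.26,255],[0,0,0,0.36,0,0.29,255],[0,0,0,0.42,0,0.32,255],[0,0,0,0.42,0,0.32,255]]
  ]
}}

```text
t: 8.07
ee_pos: [0.5397, -0.2171, 0.0774]
ee_rot: [0.706, 0.033, 0.706, -0.033]
force: [-0.3, 0.6, 0.3]
gripper_width: 0.0002
```

Run:
```python
from look import *
s=look("j",["scene"])
G=goal()
for X in [(.02,0,.1),(.046,0,.1),(.046,0,.08),(.046,0,.0475)]:
    print(np.round(X,4),row(s,X,G))
```

```text
t 8.075 clamp [ 0.0269 -0.      0.0774] F [-0.3  0.6  0.3] w 0.0002 axes [[-0.0, 0.094, 0.996], [0.0, 0.996, -0.094], [-1.0, 0.0, -0.0]] q [ 0.58  0.49 -0.39  1.92  0.26  0.78  1.52]
[0.02 0.   0.1 ] [ 0.009 -0.005 -0.002 -0.377  0.001 -0.115]
[0.046 0.    0.1  ] [ 0.009 -0.005 -0.002 -0.377  0.     0.319]
[0.046 0.    0.08 ] [ 0.009 -0.005 -0.002 -0.044  0.     0.319]
[0.046  0.     0.0475] [ 0.009 -0.005 -0.002  0.498  0.     0.319]
```

View pics/j_scene.png

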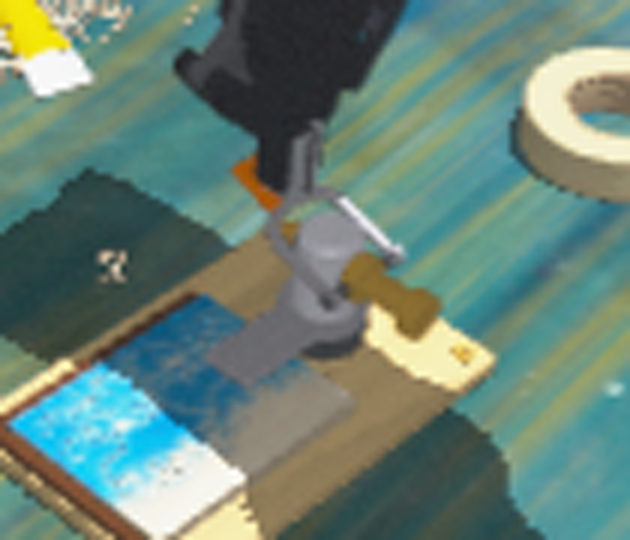

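Call:
{"method": "send_rows", "body": {
  "series": [
    [[0,0,0,-0.2,0,0,255],[0,0,0,-0.3,0,0.16,255],[0,0,0,-0.2,0,0.32,255],[0,0,0,-0.05,0,0.32,255],[0,0,0,0.05,0,0.32,255],[0,0,0,0.12,0,0.32,255],[0,0,0,0.18,0,0.32,255],[0,0,0,0.23,0,0.32,255]]
  ]
}}

```text
t: 9.12
ee_pos: [0.56, -0.2191, 0.0644]
ee_rot: [0.707, 0.033, 0.706, -0.033]
force: [4.3, 0.9, 6.4]
gripper_width: -0.0002
```

Run:
```python
from look import *
s=look("k",["scene"])
G=goal()
for X in [(.046,0,.0475)]:
    print(np.round(X,4),row(s,X,G))
```

```text
t 9.125 clamp [ 0.0472 -0.0001  0.0644] F [4.3 0.9 6.4] w -0.0002 axes [[0.002, 0.094, 0.996], [-0.0, 0.996, -0.094], [-1.0, -0.0, 0.002]] q [ 0.56  0.53 -0.38  1.89  0.27  0.77  1.51]
[0.046  0.     0.0475] [ 0.008  0.024  0.002  0.282  0.002 -0.02 ]
```

View pics/k_scene.png

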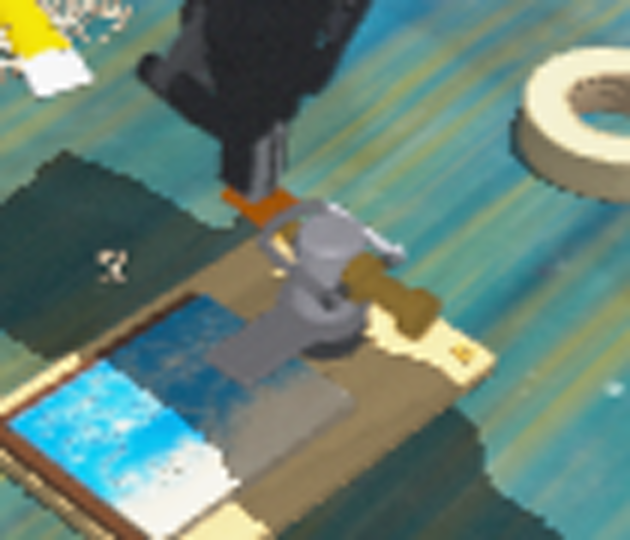

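Call:
{"method": "send_rows", "body": {
  "series": [
    [[0,0,0,0.04,0,0,255],[0,0,0,0.08,0,0,255],[0,0,0,0.12,0,0,255],[0,0,0,0.16,0,0,255],[0,0,0,0.2,0,0,255],[0,0,0,0.24,0,0,255],[0,0,0,0.27,0,0,255]]
  ]
}}

```text
t: 10.05
ee_pos: [0.5587, -0.2189, 0.0474]
ee_rot: [0.706, 0.033, 0.707, -0.033]
force: [-0.3, 0.5, 0.4]
gripper_width: -0.0
```

Run:
```python
from look import *
s=look("l",["scene"])
```

```text
t 10.05 clamp [ 0.0459 -0.0001  0.0474] F [-0.3  0.5  0.4] w -0.0 axes [[-0.001, 0.094, 0.996], [0.0, 0.996, -0.094], [-1.0, 0.0, -0.001]] q [ 0.56  0.55 -0.37  1.9   0.29  0.75  1.5 ]
```

View pics/l_scene.png

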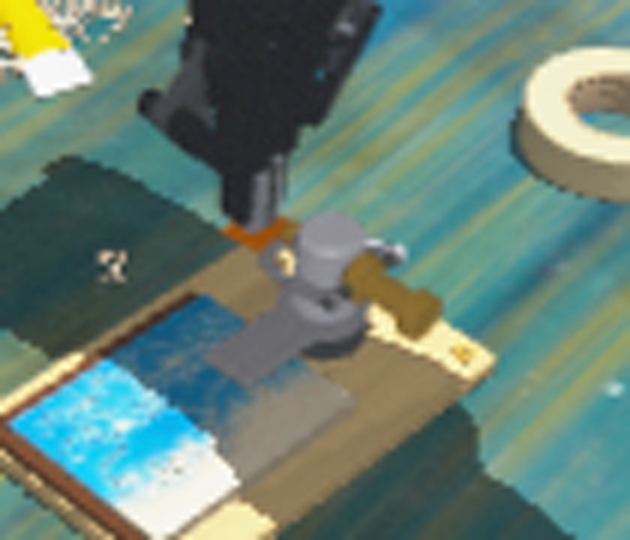

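Call:
{"method": "send_rows", "body": {
  "series": [
    [[0,0,0,0.03,0,0,255],[0,0,0,0.06,0,0,255],[0,0,0,0.06,0,0,255]]
  ]
}}

```text
t: 10.48
ee_pos: [0.5594, -0.2191, 0.0445]
ee_rot: [0.707, 0.033, 0.706, -0.033]
force: [-1.0, 0.7, 7.6]
gripper_width: -0.0003
```

Run:
```python
from look import *
s=look("m",[])
```

```text
t 10.475 clamp [ 0.0466 -0.0002  0.0445] F [-1.   0.7  7.6] w -0.0003 axes [[0.001, 0.094, 0.996], [-0.0, 0.996, -0.094], [-1.0, -0.0, 0.001]] q [ 0.55  0.56 -0.37  1.9   0.29  0.74  1.5 ]
```

Call:
{"method": "send_rows", "body": {
  "series": [
    [[0,0,0,0.03,0,0,255],[0,0,0,0.05,0,0,255],[0,0,0,0.05,0,0,255]]
  ]
}}

```text
t: 10.85
ee_pos: [0.5601, -0.2192, 0.0422]
ee_rot: [0.707, 0.033, 0.706, -0.034]
force: [-0.5, 0.5, 15.7]
gripper_width: 0.0
```

Run:
```python
from look import *
s=look("m",[])
```

```text
t 10.85 clamp [ 0.0473 -0.0002  0.0422] F [-0.5  0.5 15.7] w 0.0 axes [[0.002, 0.094, 0.996], [-0.001, 0.996, -0.094], [-1.0, -0.001, 0.002]] q [ 0.55  0.56 -0.37  1.9   0.29  0.74  1.49]
```

Call:
{"method": "send_rows", "body": {
  "series": [
    [[0,0,0,-0.3,0,0,255],[0,0,0,-0.8,0,0,255],[0,0,0,-1.6,0,0,255],[0,0,0,-2.4,0,-0.5,255],[0,0,0,-3.2,0,-1.5,255],[0,0,0,-3.2,0,-2.5,255],[0,0,0,-3.2,0,-2.5,255],[0,0,0,-3.2,0,-2.5,255]]
  ]
}}

```text
t: 11.85
ee_pos: [0.4097, -0.2051, 0.2339]
ee_rot: [0.707, 0.033, 0.706, -0.034]
force: [1.1, -0.3, -0.8]
gripper_width: -0.0001
```

Run:
```python
from look import *
s=look("n",["scene","top","wrist"])
f=lambda X:np.round((proj("scene",cl(P,X))+.42-[240,130])*6)
g=lambda X:np.round((proj("top",cl(P,X))+.42-[245,150])*6)
print("knob home",f((-.055,0,.055)),g((-.055,0,.055)))
for q in(1.25,1.4,1.5,1.59):
    a=q+.1745;T=lambda r,y:(-.019+r*np.sin(a),y,.055+r*np.cos(a));print(q,*[f(T(*k)) for k in((.063,0),(.073,.012),(.073,-.012),(.045,0))],g(T(.063,0)))
```

```text
t 11.85 clamp [-0.1038 -0.0004  0.2339] F [ 1.1 -0.3 -0.8] w -0.0001 axes [[0.001, 0.095, 0.995], [-0.001, 0.995, -0.095], [-1.0, -0.001, 0.001]] q [ 0.76  0.09 -0.45  2.05  0.05  1.01  1.75]
knob home [428. 320.] [395. 365.]
1.25 [258. 191.] [223. 190.] [261. 166.] [288. 215.] [395. 143.]
1.4 [256. 207.] [220. 208.] [258. 185.] [286. 227.] [392. 147.]
1.5 [255. 218.] [220. 221.] [258. 198.] [285. 235.] [391. 152.]
1.59 [256. 229.] [221. 234.] [258. 210.] [286. 242.] [389. 156.]
```

View pics/n_scene.png

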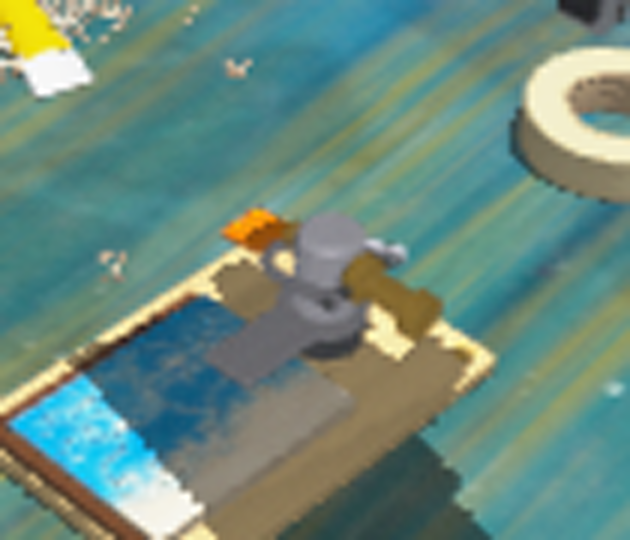

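View pics/n_top.png

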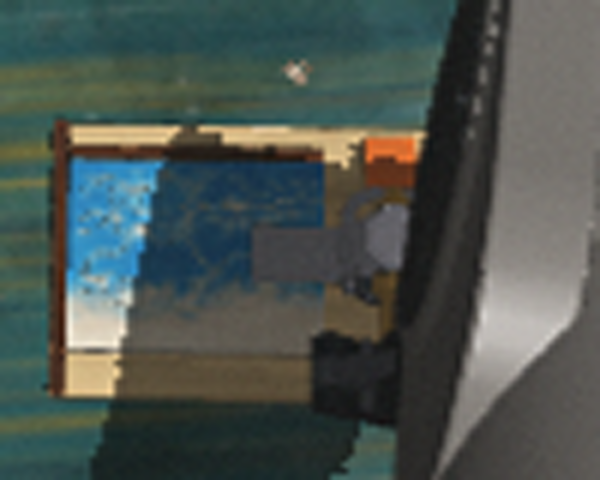

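View pics/n_wrist.png

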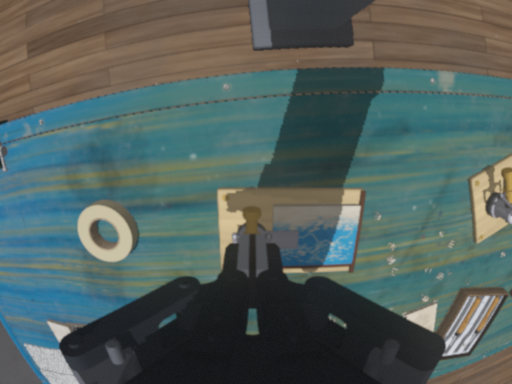

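Run:
```python
import cv2,numpy as np
A={k:cv2.imread(f"pics/{k}_scene.png") for k in "hjn"}
for k in "jn":
    t=A["h"][240:345,335:450]
    m=cv2.matchTemplate(A[k][225:360,320:465],t,cv2.TM_SQDIFF_NORMED);_,_,p,_=cv2.minMaxLoc(m);print(k,np.array(p)-15,m.min())
cv2.imwrite("pics/o.png",np.hstack([cv2.resize(A[k][180:360,200:460],None,fx=1.5,fy=1.5)for k in "hn"]))
```

```text
j [-1  1] 0.030514643
n [0 0] 0.03892837
```

View pics/o.png

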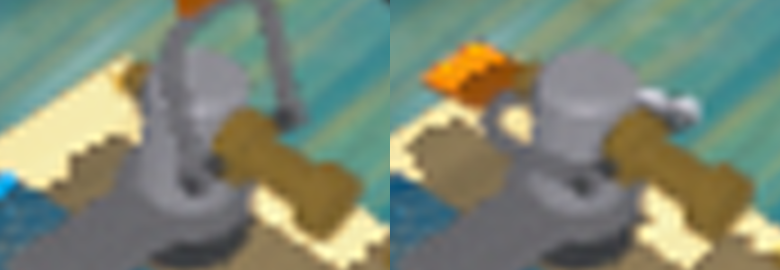

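```bash
python3 -c "
from station import *
print(sign_off())"
```

```text
the job is handed in; nothing more can be done
None
```

The blue clamp's pin is home and its ring is snapped over the nose and fully down. I handed the job in at about 12 s of the 38 s allowed.

- **Pin:** I pushed the knob with the shut fingertips until it stopped solidly at 20–24 N, with the TCP where the home position predicts (clamp x −65 mm). It showed no measurable shift in the scene picture after the ring was pressed.
- **Ring:** I swept the tab over the stud and it met the nose at about 6 N. I then pressed it past the nose and on to a firm stop at about 16 N. In the last scene picture the tab's corners lie within about 2 pixels (in a 6x enlargement) of the prediction for joint 1.59.
- **Other checks:** The red clamp was never approached. The arm ended clear above the bench with no contact force. The highest force I read at the end of any move was about 30 N, during the pin push.
- **Disagreements:**
  - The fingertip went about 4 mm lower at the final press than I had calculated. I put this down to give in the ring's stop or the fingertip's shape, and the picture afterwards agrees with fully down.
  - The gripper hid part of the final top and wrist views, so the check that the ring is down rests mainly on the scene camera.

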